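# Lock off a bench belt grinder and hold its belt tensioner down

## Task

Get the belt grinder ready for me to slip a new belt on. First lock it off at the stop box: press the mushroom knob right down, turn it clockwise until it locks down, and let go of it. Then push the sprung tensioner arm of the grinder down by its pad, past the click of its catch and all the way to its stop, and finish still holding it pressed down there, because the catch alone leaves the arm too high for the belt; leave the other things on the bench where they are.

Things in the scene. Friction and masses are not known exactly. Their poses are not given: they have to be found in the camera images.
- stop_box: stop station: grey cast box fixed to the bench, 90 (x) x 120 (y) x 75 mm high, with one black mushroom knob on its top. Origin: centre of its underside; z up. Nothing else stands on its top.
- stop_head (a point): centre of the round head of the mushroom knob: head 40 mm diameter, 21 mm tall, its rim lightly ribbed and the same all round. With the knob up, this point is 32 mm above the top of the box, the head's underside 22 mm above it. It sinks as the knob is pressed.
- stop_press (a joint): how far the mushroom knob is pressed down, m: 0 up, 0.009 at the bottom. Spring: about 4.5 N at the top, 9.5 N at the bottom. It springs up again unless it is turned while it is down; locked, it stays at about 0.007.
- stop_turn (a joint): turn of the mushroom knob, rad, growing clockwise seen from above: 0 unlocked, 1.05 at its end stop. It turns only while pressed at least 0.007 m; then light, about 0.05 N m. Turned past about 0.3 while down, its lugs are caught below the plate and hold it down.
- grinder: small belt grinder with its belt off, fixed: green frame, grey motor on its -x side, aluminium wheels on its +x side, 200 (x) x 280 (y) mm base, 0.235 m at its highest; platen and work rest at its +y end. Origin: on the bench, z up. The pivot of the tensioner arm, an axis along this body's x, is at y = +0.050, z = 0.165 in this frame; the arm runs from there towards -y.
- tensioner_pad (a point): centre of the top face of the black rubber palm pad at the free end of the tensioner arm (flat steel bar on top of the grinder). Pad 34 mm (grinder x) x 40 mm (along the arm), 12 mm thick. Point: x = -0.016 in the grinder's frame, 171 mm from the pivot axis; 59 mm above it at rest, 12 mm below it at the stop. The face tilts 0.22 rad at rest, 0.20 rad the other way at the stop.
- tensioner (a joint): tensioner arm, rad, growing as the pad is pushed down: 0 up at rest, 0.42 down on its stop. A spring pushes it up: about 6 N at the pad at rest, 14 N at the stop. At about 0.30 its catch clicks in; let go after that, it comes back up only to about 0.16, where the catch holds it.
- pawl (a joint): catch pawl on top of the grinder's tower, rad: about 0 while it rides on the ratchet tooth, about 0.25 once it has dropped in behind the tooth (the click).
- knot_a: bystander: bound brush tuft in a paper collar, standing, 34 mm diameter, 49 mm tall, near the stop box. Origin: centre of its underside.
- knot_b: bystander: another such tuft, near the stop box.
- shears: bystander: pair of shears with orange handles, 195 mm long, 12 mm high, lying near the stop box. Origin: at its rivet, underside.
- handle_blank: bystander: turned wooden brush handle, 172 mm long, 26 mm thick, lying beside the stop box. Origin: at its butt end.
- glue_jar: bystander: amber glass jar, 60 mm diameter, 75 mm tall, beside the grinder's +y end. Origin: centre of its underside.
- comb: bystander: brass comb with a wooden handle, 240 mm long, 24 mm high, lying beside the grinder's wheels. Origin: near its middle, underside.
Things that resemble listed ones, but are neither listed nor needed, are in the scene too. What is shaped like the stop_box but blue, orange or yellow is not meant.

How it is judged (in metres and radians):
On the way, in this order (a step that is already met when the one before it is completed fails the run):
1. the mushroom knob is pressed right down (value of joint stop_press above 0.0068 m), for 0.05 s.
2. the mushroom knob is turned clockwise, let go, and stays locked down (value of joint stop_turn above 0.3 rad and value of joint stop_press above 0.005 m and contact force between the fingers and stop_box below 0.3 N), for 0.2 s.
3. the tensioner arm is pushed down past the click of its catch (value of joint tensioner above 0.32 rad and value of joint pawl above 0.18 rad), for 0.1 s.
At the end, for the whole second after the job is handed in: The robot is still pressing (more than 4 N) and holds the tensioner arm down at its stop: more than 0.38 rad of 0.42, well below the 0.16 where the catch alone would leave it, with the catch dropped in; the mushroom knob is still locked down (pressed more than 5 mm, turned more than 0.3 rad) (value of joint tensioner above 0.38 rad and value of joint pawl above 0.18 rad and contact force between any of the fingers, the arm and grinder above 4 N and value of joint stop_turn above 0.3 rad and value of joint stop_press above 0.005 m); the arm keeps its last pose, push and grip.
It fails at once if one of the other things on the bench is pushed out of place (more than 40 mm) (distance of any of knot_a, knot_b, shears, handle_blank, glue_jar, comb from where it was at the start of the episode above 0.04 m).
It also fails if it takes over 54 s, if anything falls off the work surface, if the arm or the gripper's body presses on something with over 40 N, if the wrist force passes 120 N, or if a joint passes its speed limit or range.

## Robot

A 6-joint arm with a two-finger parallel gripper is mounted at the origin on the work surface. World frame = base frame: x ahead of the robot, y to its left, z up, the work surface at z = 0. Lengths are in m, angles in degrees, forces in N, time in s.
With the tool pointing down it reaches from about 0.375 to 0.9 m from the base axis. Payload 3.1 kg.
Tool frame: the origin (TCP) lies midway between the tips of the shut fingers; the grasp point (between the pads) lies bot.hold_point_z behind it (bot.hold_point_z is the distance from the TCP to the grasp point, in m); z points along the fingers, y is the direction in which the jaws open and shut (so a half turn about z gives the same grasp; the last joint's range is limited). The gripper opens to 87 mm and grips with 3 to 60 N. Pads are 19 mm wide; open, the fingers measure 117 mm over their backs; the gripper's body (75 mm by 190 mm) begins 51 mm behind the grasp point.
Start: joints at [-84.884, 30.224, 82.088, -0, 67.689, -10.227], TCP at [0.165, -0.603, 0.193] pointing down, gripper open.
Joint ranges: [-176.69, 176.69], [-43.24, 126.21], [12.49, 139.97], [-82, 262], [0, 151.66], [-163.58, 163.58]. Speed limits (degrees/s): [159.86, 159.86, 180, 180, 180, 180].

## Interface

Orientations are given as a 3x3 rotation matrix whose columns are the frame's x, y, z axes.
In Python, from rig import bot, vision, order gives the robot as it stands. The module is installed in compiled form; this text tells all that it offers.
- The arm moves only by the tool move_arm, never from a script. Its argument "moves" is a list of rows, each an object of numbers: "hand": the finger opening in mm, from 0 to 87; "x", "y", "z": the shift along the tool's x, y, z in units of 25 mm (1.0 is 25 mm); "wx", "wy", "wz": the turn, a rotation vector about the tool's x, y, z in degrees. In form: [{"hand": .., "x": .., "y": .., "z": .., "wx": .., "wy": .., "wz": ..}, ...]. A call has 1 to 20 rows; each row shifts and turns the commanded pose from where the row before left it, along the tool's axes as they then stand; what a row does not reach is not made up. A row lasts 1/10 s, in which the tool goes at most 50 mm and 8.59 degrees, less where a joint would pass 70% of its speed; a pose out of reach is approached as far as the arm can. A call is refused whole if a number of a shift passes 1 or a number of a turn 8.59, either way. A call with a gripper value outside its range is refused whole. The fingers move at their own pace and stop on an object; the grip force is fixed at half the most. Time passes only in rows, so rows that do not move let the fingers close. It gives the time, the measured TCP pose, the force and the opening at its end, in the units of the state.
- bot.read_state(): the state, without advancing time (a new reading comes with each control period).
- vision.capture(name): name is "side" or "top"; returns a dict with "image" (384x512x3 uint8, red, green, blue), "z_map" (384x512 float32, m along the optical axis (not along the pixel's ray), 0 where there is no reading), "fx", "fy", "cx", "cy" (pixels), "pose" (4x4, takes a point from camera to world coordinates). Camera axes: x right, y down, z forward; pixel columns grow to the right and rows downward; lengths in m; the calibration is good to about 2 mm. A picture is of the moment at which its call begins.
- order.hand_in(): hands the job in, once; it reports no verdict.
The state is a dict: "time_s": time; "joint_positions": joint angles; "qvel": joint speeds; "tau": joint torques, N m; "position": TCP position; "tcp_rot": TCP orientation; "force": force on the tool from outside, world axes, zero at the start; "moment": the same for the moment, N m; "opening": opening from 0.0 (shut) to 1.0 (fully open).
Only numpy, scipy, OpenCV 4.12 (cv2) and the standard library are available. Lean on these libraries where they do the work, as an engineer would, in place of code of your own. Each camera call takes 0.05 s, during which the arm holds its last target.

## Working session

There is one attempt and no reset: what is moved stays moved. The work goes in short steps, Python scripts to look and compute and a tool call to move; the robot and the scene stay as the last step left them, time stands still between calls to the robot, and variables do not carry over. Pictures are saved under pics/ and viewed, and the job is handed in when it is done.

Besides the shell and the picture viewer there is one more tool, called after "Call:" by a JSON object that holds its "name" and its "arguments". move_arm: Moves the arm, as the interface text tells. Its arguments: {"type":"object","properties":{"moves":{"type":"array"}},"required":["moves"]}

```bash
mkdir -p pics
python3 - <<'E'
from rig import bot, vision, order
import cv2,numpy as np,pickle
print(bot.read_state(), bot.hold_point_z)
for n in ("side","top"):
    c=vision.capture(n); pickle.dump(c,open(f"pics/{n}0.pkl","wb"))
    cv2.imwrite(f"pics/{n}0.png",cv2.resize(c["image"][:,:,::-1],(800,600),interpolation=cv2.INTER_CUBIC))
    print(n,c["fx"],c["cx"],c["cy"],c["pose"].round(3).tolist())
E
```

```text
{'time_s': 0.0, 'joint_positions': array([-8.48815471e+01,  3.02776296e+01,  8.21545676e+01,  6.46794933e-04,
        6.76856594e+01, -1.02250331e+01]), 'qvel': array([ 0.00565762,  0.05574052, -0.02118781,  0.05888252, -0.03531827,
       -0.01996706]), 'tau': array([ 5.60732303e-05, -4.40035951e+01, -1.76594371e+01,  6.32677088e-02,
        5.82945021e-02, -1.64955268e-04]), 'position': array([ 0.1653653 , -0.60194296,  0.19179608]), 'tcp_rot': array([[ 9.64358037e-01,  2.64600730e-01, -1.73112312e-04],
       [ 2.64600520e-01, -9.64355932e-01,  2.04971342e-03],
       [ 3.75413783e-04, -2.02246322e-03, -9.99997884e-01]]), 'force': array([-0.8024664 , -0.19950743, -0.2250042 ]), 'moment': array([ 0.06877068, -0.00722649, -0.0072625 ]), 'opening': 0.998010387959565} 0.0187
side 360.13133647640046 257.3182878840734 199.03969805793412 [[-0.916, -0.253, 0.311, 0.122], [-0.4, 0.536, -0.743, 0.85], [0.021, -0.805, -0.592, 0.759], [0.0, 0.0, 0.0, 1.0]]
top 383.30295255177737 254.4003311515593 189.99590053584706 [[0.022, -0.996, 0.089, 0.355], [-0.999, -0.02, 0.024, 0.058], [-0.023, -0.09, -0.996, 1.143], [0.0, 0.0, 0.0, 1.0]]
```

View pics/side0.png

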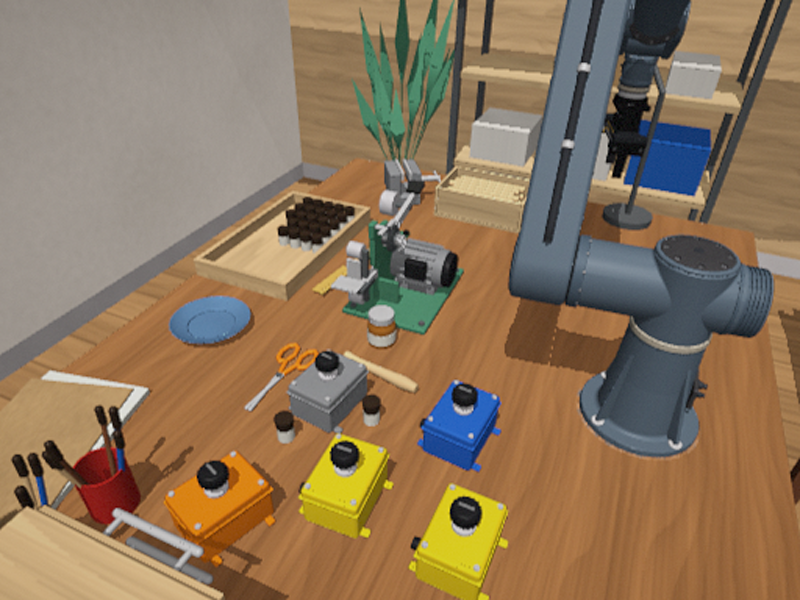

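View pics/top0.png

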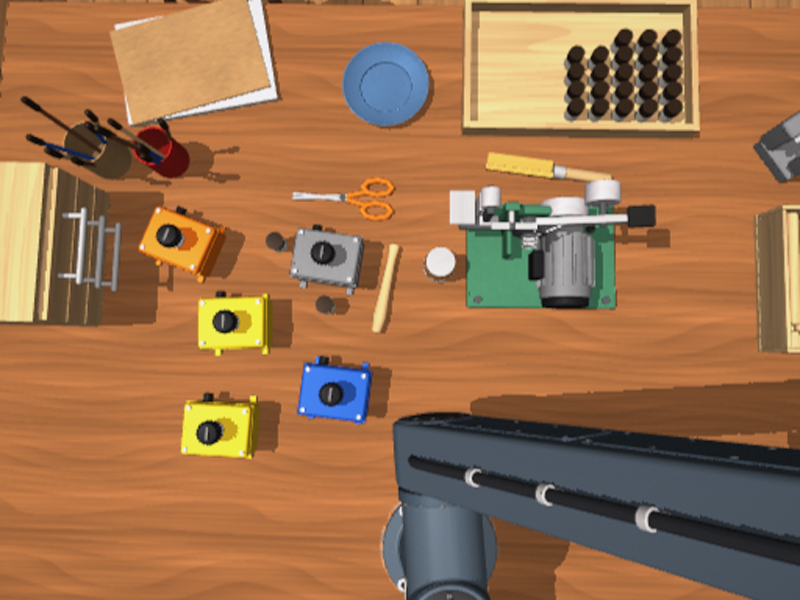

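Top view (800×600): candidates with mushroom knobs are grey (322,252), blue (332,394), yellow (225,322) and (208,432), and orange (170,235). I choose the grey one, seen in the side view at (327,362). The tensioner pad is the black block at top (641,215). Next are close crops and measurement.

```bash
cat > h.py <<'E'
import pickle,numpy as np,cv2
def load(n): return pickle.load(open(f"pics/{n}.pkl","rb"))
def pt(c,u,v,z=None):
    z=c["z_map"][int(round(v)),int(round(u))] if z is None else z
    p=np.array([(u-c["cx"])/c["fx"]*z,(v-c["cy"])/c["fy"]*z,z,1]); return (c["pose"]@p)[:3]
def tri(obs):
    A=[];b=[]
    for c,u,v in obs:
        P=c["pose"]; d=P[:3,:3]@np.array([(u-c["cx"])/c["fx"],(v-c["cy"])/c["fy"],1]); d/=np.linalg.norm(d)
        M=np.eye(3)-np.outer(d,d); A.append(M); b.append(M@P[:3,3])
    x=np.linalg.lstsq(np.vstack(A),np.hstack(b),rcond=None)[0]; return x
def cloud(c):
    v,u=np.mgrid[:384,:512]; z=c["z_map"]
    p=np.stack([(u-c["cx"])/c["fx"]*z,(v-c["cy"])/c["fy"]*z,z],-1)
    return p@c["pose"][:3,:3].T+c["pose"][:3,3]
def crop(c,u0,v0,w,h,s,f):
    im=cv2.resize(c["image"][v0:v0+h,u0:u0+w,::-1],None,fx=s,fy=s,interpolation=cv2.INTER_NEAREST)
    return im
E
python3 - <<'E'
from h import *
s=load("side0");t=load("top0")
a=crop(t,180,135,60,60,6,0); b=crop(s,180,215,60,60,6,0)
cv2.imwrite("pics/knob.png",np.hstack([a,b]))
a=crop(t,370,110,60,60,6,0); b=crop(s,235,95,60,60,6,0)
cv2.imwrite("pics/pad.png",np.hstack([a,b]))
for n,c,lo,hi in(("top",t,(190,145),(225,185)),("side",s,(180,220),(240,275))):
    P=cloud(c)[lo[1]:hi[1],lo[0]:hi[0]]; im=c["image"][lo[1]:hi[1],lo[0]:hi[0]].astype(int)
    m=(P[...,2]>0.1)&(c["z_map"][lo[1]:hi[1],lo[0]:hi[0]]>0)
    q=P[m]; print(n,m.sum(),q.min(0),q.max(0),q.mean(0), np.median(q,0))
    m=(abs(P[...,2]-.075)<.004); q=P[m]; print(" boxtop",q.min(0),q.max(0),q.mean(0),cv2.minAreaRect(q[:,:2].astype(np.float32)*1000))
P=cloud(t)
lo,hi=(395,125),(425,150)
Q=P[lo[1]:hi[1],lo[0]:hi[0]];m=Q[...,2]>.15;q=Q[m];print("pad",m.sum(),q.min(0),q.max(0),q.mean(0))
E
```

```text
top 189 [0.50511489 0.19633847 0.10237231] [0.54671512 0.23656521 0.12152882] [0.52430282 0.21627586 0.11565422] [0.52359147 0.21598914 0.11617238]
 boxtop [0.4747277  0.17004856 0.07100506] [0.57383258 0.27014349 0.07893168] [0.52412803 0.2191998  0.07513789] ((523.9989624023438, 219.97113037109375), (101.23664093017578, 97.55902862548828), 1.670528531074524)
side 165 [0.50369793 0.20293718 0.10012823] [0.54422853 0.24346363 0.11860822] [0.52123484 0.22704745 0.11211584] [0.52038557 0.22777666 0.11361495]
 boxtop [0.47381266 0.15886177 0.07100374] [0.57487231 0.28334464 0.07899357] [0.51893735 0.23327815 0.07344514] ((524.7530517578125, 222.02764892578125), (117.86573791503906, 87.75785827636719), 82.27584075927734)
pad 306 [ 0.35528068 -0.31425431  0.19083289] [0.60884866 0.05789947 1.14291318] [ 0.57167482 -0.28569982  0.22907284]
```

View pics/knob.png

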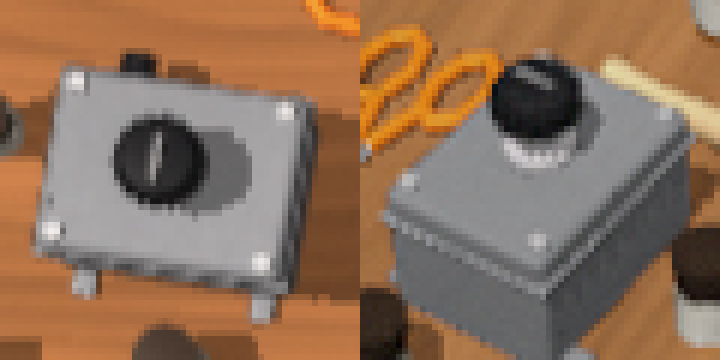

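View pics/pad.png

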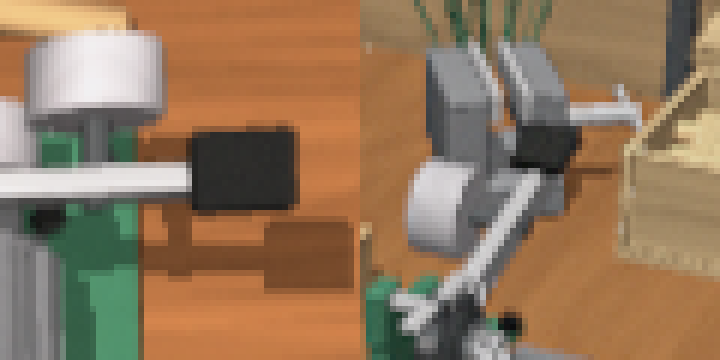

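Run:
```python
from h import *
s=load("side0");t=load("top0")
k=tri([(t,180+159/6-.5,135+161/6-.5),(s,180+177/6-.5,215+98/6-.5)]);print("knob head centre",k)
# knob dark masks centroid
for n,c,lo,hi in(("top",t,(196,150),(218,174)),("side",s,(198,222),(222,245))):
    im=c["image"][lo[1]:hi[1],lo[0]:hi[0]].max(-1); m=(im<60).astype(np.uint8)
    nn,l,st,ce=cv2.connectedComponentsWithStats(m); i=1+st[1:,4].argmax(); print(n,st[i],st[i][:2]+st[i][2:4]/2-.5+lo)
for lab,a,b in [("pad far-left..",(190,133),None)]: pass
# pad top face corners in the top view crop
P=[(190,130),(296,126),(296,210),(192,212)]
for p in P:
    u,v=370+p[0]/6-.5,110+p[1]/6-.5
    print(u,v)
zz=cloud(t)[130:147,400:421]; im=t["image"][130:147,400:421].max(-1)
m=(im<70)&(zz[...,2]>.15)&(zz[...,2]<.3); q=zz[m]; print(m.sum(),q.min(0),q.max(0),q.mean(0))
A=np.c_[q[:,:2],np.ones(len(q))]; print("plane",np.linalg.lstsq(A,q[:,2],rcond=None)[0])
print(cv2.minAreaRect(q[:,:2].astype(np.float32)*1000))
print("tri pad", tri([(t,370+243/6-.5,110+169/6-.5),(s,235+185/6-.5,95+147/6-.5)]))
# base green frame
Q=cloud(t); hsv=cv2.cvtColor(t["image"],cv2.COLOR_RGB2HSV)
m=(hsv[...,0]>55)&(hsv[...,0]<90)&(hsv[...,1]>80)&(abs(Q[...,2]-.01)<.015); m[:, :290]=0;m[:130]=0
q=Q[m];print("base",m.sum(),q.min(0),q.max(0),cv2.minAreaRect(q[:,:2].astype(np.float32)*1000))
```

```text
knob head centre [0.5255509  0.21849409 0.10444176]
top [  3   5  16  14 147] [206.5 161.5]
side [  4   3  15  13 144] [209. 231.]
401.1666666666667 131.16666666666666
418.8333333333333 130.5
418.8333333333333 144.5
401.5 144.83333333333334
220 [ 0.55661345 -0.31196214  0.19253811] [ 0.58706892 -0.27456361  0.23317163] [ 0.5714548  -0.29267432  0.22325246]
plane [ 0.02088293 -0.22412469  0.14572327]
((571.7127075195312, -293.1996765136719), (37.270545959472656, 30.437074661254883), 89.2695083618164)
tri pad [ 0.57537993 -0.29462996  0.21721228]
base 2587 [ 0.44211561 -0.32205309  0.00573743] [ 0.63786359 -0.04430974  0.021471  ] ((540.933349609375, -182.78591918945312), (195.028076171875, 276.63336181640625), 0.7673507928848267)
```

Run:
```python
from h import *
t=load("top0");s=load("side0")
for c in(t,s):
    Q=cloud(c).reshape(-1,3); Q=Q[c["z_map"].ravel()>0]
    print("max z per y/x cell (rows y, cols x .46..0.68)")
    for y in np.arange(-.36,-.02,.02):
        r=[]
        for x in np.arange(.46,.68,.02):
            m=(abs(Q[:,0]-x)<.01)&(abs(Q[:,1]-y)<.01)&(Q[:,2]<.4); r.append(int(1000*Q[m,2].max()) if m.any() else -1)
        print(f"{y:.2f}",r)
```

```text
max z per y/x cell (rows y, cols x .46..0.68)
-0.36 [3, 4, 5, 5, 4, 5, 4, 3, -1, 2, 3, 4]
-0.34 [7, 4, 4, 4, 5, 3, 4, 6, 3, 5, 5, 3]
-0.32 [20, 18, 17, 18, 18, 228, 227, 18, 17, 18, -1, -1]
-0.30 [21, 17, 18, 18, 18, 230, 233, 19, 15, 15, -1, 23]
-0.28 [21, 18, 16, 19, 17, 224, 226, 195, 199, 17, -1, 21]
-0.26 [97, 106, 106, 106, 105, 206, 209, 217, 219, 214, 5, 12]
-0.24 [114, 120, 116, 119, 117, 203, 204, 221, 220, 214, 4, 4]
-0.22 [118, 122, 122, 123, 123, 200, 201, 213, 215, 213, 2, 3]
-0.20 [119, 120, 119, 121, 123, 196, 195, 114, 116, -1, 4, 4]
-0.18 [110, 112, 113, 111, 113, 190, 193, 120, 108, 104, 3, 4]
-0.16 [80, 107, 111, 111, 109, 188, 194, 193, 79, 16, 3, 4]
-0.14 [19, 17, 100, 109, 182, 215, 196, 193, -1, 13, 4, 5]
-0.12 [20, 18, 18, 20, 183, 215, 194, 195, -1, 12, 4, 4]
-0.10 [19, 18, 18, 19, 55, 216, 219, 217, 18, 18, -1, 3]
-0.08 [16, 19, 20, 18, 19, 216, 219, 216, 175, 162, -1, 3]
-0.06 [23, 17, 20, 17, 18, 217, 163, 176, 177, 161, 3, 3]
-0.04 [18, 15, 17, 16, 15, 16, 100, 101, 101, 102, -1, 5]
max z per y/x cell (rows y, cols x .46..0.68)
-0.36 [0, -1, -1, -1, -1, 
[... 269 characters left out ...]
, -1, -1, 215, 218, 207, -1, -1, -1, -2]
-0.24 [103, 113, 112, 112, 114, 203, 201, 215, 216, 214, -1, 0]
-0.22 [112, 119, 118, 119, 119, 196, 200, 214, 214, 202, -1, -1]
-0.20 [113, 115, 120, 120, 118, 192, 195, -1, -1, -1, -1, -1]
-0.18 [107, 118, 109, 110, 109, 188, 188, -1, -1, -1, -1, -1]
-0.16 [87, 102, 106, 108, 107, 179, 189, 191, -1, -1, -1, -1]
-0.14 [13, 103, 107, 105, 176, 187, 191, 191, 13, -1, -1, -1]
-0.12 [14, 14, 14, 14, 179, 212, 191, 20, 13, -1, -4, 0]
-0.10 [15, 16, 15, 14, 68, 212, 214, 214, -1, -1, 0, 0]
-0.08 [14, 15, 13, 15, 12, 213, 215, 212, 170, 11, 0, 0]
-0.06 [18, 14, 15, 15, -1, 213, 162, 172, 173, 146, 0, 0]
-0.04 [14, 15, 13, 11, -1, -1, 96, 158, 161, 97, 0, 0]
```

Crops: the left box is grey with the black mushroom knob, head centre about (0.525, 0.218, 0.106). The pad is the black block at the end of the steel bar, top centre about (0.572, −0.293, 0.223). Lift and turn first.

Call:
{"name": "move_arm", "arguments": {"moves": [{"hand": 87, "x": 0, "y": 0, "z": -1, "wx": 0, "wy": 0, "wz": -8.3}, {"hand": 87, "x": 0, "y": 0, "z": -1, "wx": 0, "wy": 0, "wz": -8.3}, {"hand": 87, "x": 0, "y": 0, "z": -1, "wx": 0, "wy": 0, "wz": -8.3}, {"hand": 87, "x": 0, "y": 0, "z": -1, "wx": 0, "wy": 0, "wz": -8.3}, {"hand": 87, "x": 0, "y": 0, "z": -1, "wx": 0, "wy": 0, "wz": -8.3}, {"hand": 87, "x": 0, "y": 0, "z": -1, "wx": 0, "wy": 0, "wz": -8.3}, {"hand": 87, "x": 0, "y": 0, "z": 0, "wx": 0, "wy": 0, "wz": -8.3}, {"hand": 87, "x": 0, "y": 0, "z": 0, "wx": 0, "wy": 0, "wz": -8.3}, {"hand": 87, "x": 0, "y": 0, "z": 0, "wx": 0, "wy": 0, "wz": -8.3}, {"hand": 87, "x": 0, "y": 0, "z": 0, "wx": 0, "wy": 0, "wz": 0}]}}

```text
time_s: 1.1
position: [0.1653, -0.6023, 0.3422]
tcp_rot: [[-0.0, 1.0, -0.0], [1.0, 0.0, 0.001], [0.001, -0.0, -1.0]]
force: [-0.5, -0.3, -0.6]
opening: 1.001
```

Call:
{"name": "move_arm", "arguments": {"moves": [{"hand": 87, "x": 0.5, "y": 1, "z": 0, "wx": 0, "wy": 0, "wz": 0}, {"hand": 87, "x": 1, "y": 1, "z": 0, "wx": 0, "wy": 0, "wz": 0}, {"hand": 87, "x": 1, "y": 1, "z": 0, "wx": 0, "wy": 0, "wz": 0}, {"hand": 87, "x": 1, "y": 1, "z": 0, "wx": 0, "wy": 0, "wz": 0}, {"hand": 87, "x": 1, "y": 1, "z": 0, "wx": 0, "wy": 0, "wz": 0}, {"hand": 87, "x": 1, "y": 1, "z": 0, "wx": 0, "wy": 0, "wz": 0}, {"hand": 87, "x": 1, "y": 1, "z": 0, "wx": 0, "wy": 0, "wz": 0}, {"hand": 87, "x": 1, "y": 1, "z": 0, "wx": 0, "wy": 0, "wz": 0}, {"hand": 87, "x": 1, "y": 1, "z": 0, "wx": 0, "wy": 0, "wz": 0}, {"hand": 87, "x": 1, "y": 1, "z": 0, "wx": 0, "wy": 0, "wz": 0}, {"hand": 87, "x": 1, "y": 1, "z": 0, "wx": 0, "wy": 0, "wz": 0}, {"hand": 87, "x": 1, "y": 1, "z": 0, "wx": 0, "wy": 0, "wz": 0}, {"hand": 87, "x": 1, "y": 1, "z": 0, "wx": 0, "wy": 0, "wz": 0}, {"hand": 87, "x": 1, "y": 1, "z": 0, "wx": 0, "wy": 0, "wz": 0}, {"hand": 87, "x": 1, "y": 0.4, "z": 0, "wx": 0, "wy": 0, "wz": 0}, {"hand": 87, "x": 1, "y": 0, "z": 0, "wx": 0, "wy": 0, "wz": 0}, {"hand": 87, "x": 1, "y": 0, "z": 0, "wx": 0, "wy": 0, "wz": 0}, {"hand": 87, "x": 1, "y": 0, "z": 0, "wx": 0, "wy": 0, "wz": 0}, {"hand": 87, "x": 1, "y": 0, "z": 0, "wx": 0, "wy": 0, "wz": 0}, {"hand": 87, "x": 1, "y": 0, "z": 0, "wx": 0, "wy": 0, "wz": 0}]}}

```text
time_s: 3.1
position: [0.5247, -0.1138, 0.3424]
tcp_rot: [[0.003, 1.0, -0.001], [1.0, -0.003, 0.0], [0.0, -0.001, -1.0]]
force: [0.3, -0.4, 0.7]
opening: 0.996
```

Call:
{"name": "move_arm", "arguments": {"moves": [{"hand": 87, "x": 1, "y": 0, "z": 0, "wx": 0, "wy": 0, "wz": 0}, {"hand": 87, "x": 1, "y": 0, "z": 0, "wx": 0, "wy": 0, "wz": 0}, {"hand": 87, "x": 1, "y": 0, "z": 0, "wx": 0, "wy": 0, "wz": 0}, {"hand": 87, "x": 1, "y": 0, "z": 0, "wx": 0, "wy": 0, "wz": 0}, {"hand": 87, "x": 1, "y": 0, "z": 0, "wx": 0, "wy": 0, "wz": 0}, {"hand": 87, "x": 1, "y": 0, "z": 0, "wx": 0, "wy": 0, "wz": 0}, {"hand": 87, "x": 1, "y": 0, "z": 0, "wx": 0, "wy": 0, "wz": 0}, {"hand": 87, "x": 1, "y": 0, "z": 0.5, "wx": 0, "wy": 0, "wz": 0}, {"hand": 87, "x": 1, "y": 0, "z": 1, "wx": 0, "wy": 0, "wz": 0}, {"hand": 87, "x": 1, "y": 0, "z": 1, "wx": 0, "wy": 0, "wz": 0}, {"hand": 87, "x": 1, "y": 0, "z": 1, "wx": 0, "wy": 0, "wz": 0}, {"hand": 87, "x": 1, "y": 0, "z": 1, "wx": 0, "wy": 0, "wz": 0}, {"hand": 87, "x": 1, "y": 0, "z": 1, "wx": 0, "wy": 0, "wz": 0}, {"hand": 87, "x": 0.3, "y": 0, "z": 1, "wx": 0, "wy": 0, "wz": 0}, {"hand": 87, "x": 0, "y": 0, "z": 0, "wx": 0, "wy": 0, "wz": 0}, {"hand": 87, "x": 0, "y": 0, "z": 0, "wx": 0, "wy": 0, "wz": 0}]}}

```text
time_s: 4.7
position: [0.5246, 0.2174, 0.1801]
tcp_rot: [[0.001, 1.0, -0.001], [1.0, -0.001, -0.001], [-0.001, -0.001, -1.0]]
force: [0.4, 0.1, 0.3]
opening: 1.001
```

Run:
```python
from rig import vision
from h import *
ims=[]
for n,u,v in (("side",170,190),("top",165,120)):
    c=vision.capture(n); pickle.dump(c,open(f"pics/{n}1.pkl","wb")); ims.append(crop(c,u,v,80,100,5,0))
cv2.imwrite("pics/k1.png",np.hstack(ims))
```

```text
(no output)
```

View pics/k1.png

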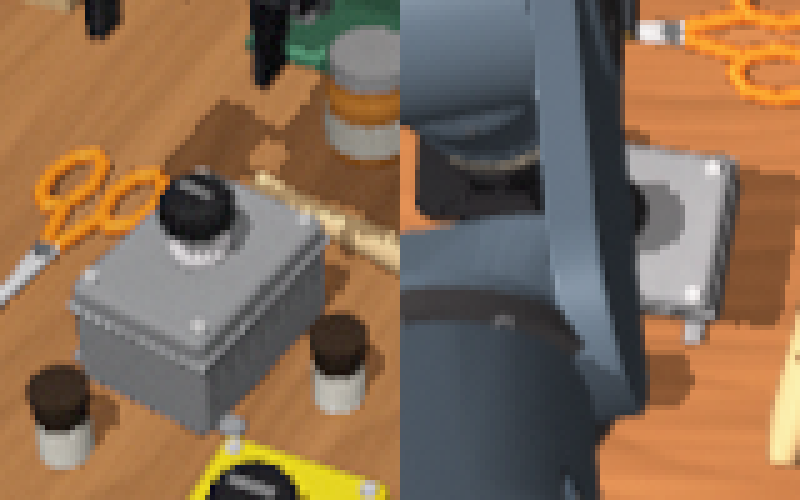

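The side crop shows the fingertips at (103,25) and (268,75), straddling the knob at (197,208). Descend and grip.

Call:
{"name": "move_arm", "arguments": {"moves": [{"hand": 87, "x": 0, "y": 0, "z": 0.8, "wx": 0, "wy": 0, "wz": 0}, {"hand": 75, "x": 0, "y": 0, "z": 0.8, "wx": 0, "wy": 0, "wz": 0}, {"hand": 75, "x": 0, "y": 0, "z": 0.8, "wx": 0, "wy": 0, "wz": 0}, {"hand": 75, "x": 0, "y": 0, "z": 0.6, "wx": 0, "wy": 0, "wz": 0}, {"hand": 75, "x": 0, "y": 0, "z": 0.4, "wx": 0, "wy": 0, "wz": 0}, {"hand": 75, "x": 0, "y": 0, "z": 0, "wx": 0, "wy": 0, "wz": 0}, {"hand": 20, "x": 0, "y": 0, "z": 0, "wx": 0, "wy": 0, "wz": 0}, {"hand": 20, "x": 0, "y": 0, "z": 0, "wx": 0, "wy": 0, "wz": 0}, {"hand": 20, "x": 0, "y": 0, "z": 0, "wx": 0, "wy": 0, "wz": 0}, {"hand": 20, "x": 0, "y": 0, "z": 0, "wx": 0, "wy": 0, "wz": 0}, {"hand": 20, "x": 0, "y": 0, "z": 0, "wx": 0, "wy": 0, "wz": 0}]}}

```text
time_s: 5.9
position: [0.5249, 0.2177, 0.0956]
tcp_rot: [[-0.001, 1.0, 0.001], [1.0, 0.001, 0.0], [0.0, 0.001, -1.0]]
force: [0.2, -0.8, -1.4]
opening: 0.491
```

Call:
{"name": "move_arm", "arguments": {"moves": [{"hand": 20, "x": 0, "y": 0, "z": 0.1, "wx": 0, "wy": 0, "wz": 0}, {"hand": 20, "x": 0, "y": 0, "z": 0.1, "wx": 0, "wy": 0, "wz": 0}, {"hand": 20, "x": 0, "y": 0, "z": 0.1, "wx": 0, "wy": 0, "wz": 0}, {"hand": 20, "x": 0, "y": 0, "z": 0.1, "wx": 0, "wy": 0, "wz": 0}, {"hand": 20, "x": 0, "y": 0, "z": 0, "wx": 0, "wy": 0, "wz": 0}, {"hand": 20, "x": 0, "y": 0, "z": 0, "wx": 0, "wy": 0, "wz": 0}]}}

```text
time_s: 6.5
position: [0.525, 0.2176, 0.0856]
tcp_rot: [[-0.001, 1.0, 0.0], [1.0, 0.001, 0.0], [0.0, 0.0, -1.0]]
force: [-1.4, -0.1, 4.9]
opening: 0.23
```

Run:
```python
from rig import vision,bot
from h import *
ims=[]
print(bot.read_state()["opening"],bot.read_state()["force"])
for n,u,v in (("side",170,190),("top",165,120)):
    c=vision.capture(n); pickle.dump(c,open(f"pics/{n}2.pkl","wb")); ims.append(crop(c,u,v,80,100,5,0))
cv2.imwrite("pics/k2.png",np.hstack(ims))
```

```text
0.22968822108497056 [-1.35613034 -0.05019703  4.85990217]
```

View pics/k2.png

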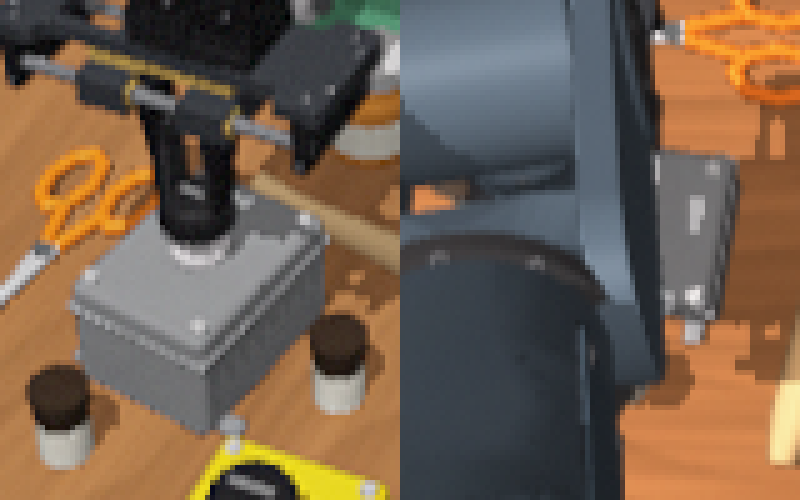

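Run:
```python
from h import *
a=load("side1");b=load("side2")
f=lambda c:cv2.resize(cv2.convertScaleAbs(c["image"][205:250,190:225,::-1],alpha=2.2,beta=10),None,fx=11,fy=11,interpolation=cv2.INTER_CUBIC)
cv2.imwrite("pics/k3.png",np.hstack([f(a),f(b)]))
for c in(a,b):
    d=c["z_map"][205:250,190:225]; P=cloud(c)[205:250,190:225]
    print((P[10:40:3,8:28:3]*1000).astype(int)[...,1:].tolist())
```

```text
[[[60, -3], [58, -1], [53, -1], [48, -2], [45, -1], [40, -2], [36, -2]], [[74, -2], [71, -1], [65, -3], [60, -4], [58, -1], [54, -2], [48, -3]], [[89, -1], [85, -1], [80, -2], [79, 0], [72, -1], [68, -1], [63, -2]], [[112, 8], [106, 6], [94, -1], [90, -1], [163, 75], [82, 0], [80, 0]], [[112, -4], [119, 7], [220, 114], [217, 115], [216, 117], [210, 115], [164, 72]], [[127, -1], [134, 9], [231, 115], [228, 114], [224, 114], [220, 114], [213, 110]], [[146, 5], [206, 73], [239, 112], [236, 112], [234, 114], [228, 111], [217, 103]], [[219, 72], [217, 74], [241, 103], [240, 105], [236, 105], [229, 101], [198, 72]], [[230, 72], [226, 72], [230, 79], [226, 79], [226, 83], [219, 79], [209, 72]], [[241, 73], [238, 73], [234, 73], [236, 78], [232, 78], [229, 78], [221, 73]]]
[[[228, 159], [228, 162], [222, 159], [258, 197], [256, 198], [256, 201], [251, 199]], [[73, -3], [229, 152], [226, 152], [62, -2], [256, 188], [256, 191], [250, 188]], [[88, -2], [230, 142], [223, 139], [210, 130], [228, 151], [232, 157], [214, 144]], [[112, 8], [229, 131], [225, 131], [210, 119], [165, 78], [229, 144], [212, 130]], [[114, -2], [231, 122], [229, 123], [214, 112], [211, 112], [228, 132], [213, 120]], [[125, -4], [134, 9], [231, 115], [225, 112], [222, 112], [230, 123], [211, 108]], [[147, 6], [204, 71], [236, 108], [235, 111], [235, 114], [226, 109], [217, 103]], [[219, 71], [216, 72], [240, 101], [238, 104], [237, 106], [230, 102], [197, 71]], [[232, 74], [228, 74], [229, 79], [227, 80], [235, 93], [219, 78], [211, 74]], [[242, 73], [237, 72], [234, 73], [236, 79], [233, 79], [226, 75], [220, 72]]]
```

View pics/k3.png

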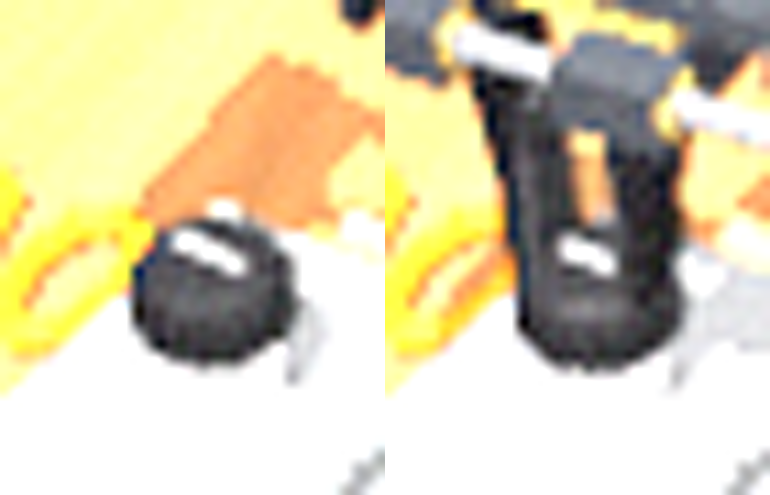

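Run:
```python
from h import *
c=load("side1"); P=cloud(c)
# find finger points near x=.525+-.06,y=.2177
m=(abs(P[...,0]-.525)<.075)&(abs(P[...,1]-.2177)<.02)&(P[...,2]>.13)&(c["z_map"]>0)
v,u=np.where(m); o=np.argsort(P[v,u,2])[:24]
for i in o: print(u[i],v[i],(P[v[i],u[i]]*1000).astype(int))
cv2.imwrite("pics/k4.png",cv2.resize(cv2.convertScaleAbs(c["image"][150:215,170:250,::-1],alpha=2),None,fx=9,fy=9))
c=load("side2");P=cloud(c)
for v in range(215,236): print(v,[(P[v,u]*1000).astype(int).tolist() for u in (202,203,204,210,212,214)])
```

```text
223 208 [473 229 207]
190 198 [570 228 208]
221 207 [479 228 208]
188 197 [575 228 209]
188 198 [573 232 209]
194 194 [568 210 209]
227 203 [472 209 210]
192 196 [568 221 210]
191 197 [568 226 210]
190 197 [570 227 210]
193 194 [570 212 210]
193 195 [567 216 211]
221 206 [479 227 211]
226 204 [472 215 211]
223 207 [473 229 211]
222 207 [475 230 211]
225 205 [472 220 212]
187 197 [576 232 212]
194 193 [568 210 212]
227 202 [473 208 212]
189 197 [570 231 213]
224 206 [471 226 213]
191 196 [567 225 213]
225 204 [473 219 213]
215 [[538, 227, 162], [536, 225, 161], [535, 222, 159], [495, 256, 198], [488, 258, 202], [484, 255, 201]]
216 [[537, 229, 160], [535, 227, 159], [536, 222, 155], [495, 256, 195], [489, 257, 197], [484, 256, 199]]
217 [[538, 227, 155], [534, 229, 158], [535, 223, 153], [495, 257, 192], [490, 257, 194], [483, 257, 196]]
218 [[537, 230, 154], [536, 227, 153], [533, 226, 152], [496, 256, 188], [489, 257, 191], [483, 259, 195]]
219 [[537, 230, 151], [535, 228, 150], [534, 225, 148], [513, 229, 159], [506, 231, 163], [486, 254, 186]]
220 [[539, 228, 145], [536, 227, 145]
[... 970 characters left out ...]
8, 115], [521, 220, 114], [509, 230, 126], [505, 225, 124]]
230 [[541, 229, 110], [538, 229, 111], [533, 231, 115], [520, 222, 112], [509, 230, 123], [506, 225, 120]]
231 [[539, 232, 109], [535, 234, 113], [532, 234, 114], [518, 226, 113], [509, 229, 118], [506, 225, 116]]
232 [[539, 233, 107], [533, 237, 113], [532, 234, 110], [516, 230, 113], [509, 231, 117], [507, 223, 111]]
233 [[536, 238, 108], [533, 237, 109], [531, 236, 108], [513, 235, 114], [510, 230, 111], [507, 224, 107]]
234 [[536, 239, 105], [532, 239, 107], [529, 239, 108], [514, 233, 109], [508, 233, 111], [506, 226, 106]]
235 [[538, 236, 99], [531, 241, 105], [529, 240, 105], [512, 236, 108], [510, 231, 105], [507, 224, 101]]
```

View pics/k4.png

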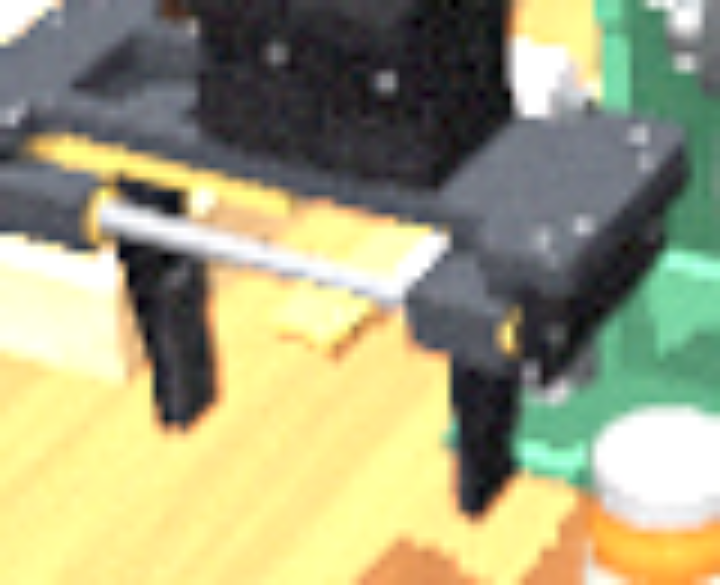

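The picture shows the finger tips resting on top of the head. The visible tips are about 28 mm higher than the reported TCP, and this agrees with the contact, so I'll use measured tip heights instead. Back up, open and check.

Call:
{"name": "move_arm", "arguments": {"moves": [{"hand": 20, "x": 0, "y": 0, "z": -0.8, "wx": 0, "wy": 0, "wz": 0}, {"hand": 20, "x": 0, "y": 0, "z": -0.8, "wx": 0, "wy": 0, "wz": 0}, {"hand": 75, "x": 0, "y": 0, "z": 0, "wx": 0, "wy": 0, "wz": 0}, {"hand": 75, "x": 0, "y": 0, "z": 0, "wx": 0, "wy": 0, "wz": 0}, {"hand": 75, "x": 0, "y": 0, "z": 0, "wx": 0, "wy": 0, "wz": 0}, {"hand": 75, "x": 0, "y": 0, "z": 0, "wx": 0, "wy": 0, "wz": 0}, {"hand": 75, "x": 0, "y": 0, "z": 0, "wx": 0, "wy": 0, "wz": 0}, {"hand": 75, "x": 0, "y": 0, "z": 0, "wx": 0, "wy": 0, "wz": 0}]}}

```text
time_s: 7.4
position: [0.5245, 0.2175, 0.1247]
tcp_rot: [[-0.001, 1.0, -0.001], [1.0, 0.001, -0.0], [-0.0, -0.001, -1.0]]
force: [-0.3, -0.7, -0.2]
opening: 0.69
```

Run:
```python
from rig import vision,bot
from h import *
print(bot.read_state()["opening"],bot.read_state()["force"],bot.read_state()["position"])
c=vision.capture("side"); pickle.dump(c,open(f"pics/side3.pkl","wb"))
cv2.imwrite("pics/k5.png",cv2.resize(cv2.convertScaleAbs(c["image"][190:265,170:250,::-1],alpha=1.6),None,fx=8,fy=8))
P=cloud(c)
m=(abs(P[...,0]-.525)<.075)&(abs(P[...,0]-.525)>.024)&(abs(P[...,1]-.2177)<.02)&(P[...,2]>.1)&(c["z_map"]>0)
v,u=np.where(m); o=np.argsort(P[v,u,2])[:10]
for i in o: print(u[i],v[i],(P[v[i],u[i]]*1000).astype(int))
```

```text
0.6902841934430409 [-0.33622602 -0.68782429 -0.21327433] [0.52449151 0.21749467 0.12468904]
198 214 [557 217 151]
194 216 [561 230 153]
196 216 [557 228 153]
219 223 [488 228 153]
199 213 [555 215 154]
200 212 [555 210 154]
218 223 [489 230 154]
217 222 [494 227 154]
222 220 [485 215 154]
197 215 [555 226 155]
```

View pics/k5.png

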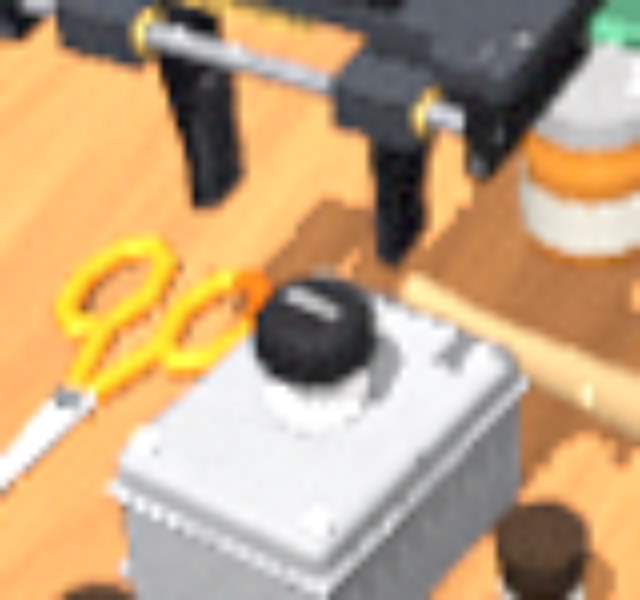

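Picture: tips at crop (205,200) and (395,255), z≈0.152, straddling the head at (315,330). Lower by 62 mm and grip.

Call:
{"name": "move_arm", "arguments": {"moves": [{"hand": 75, "x": 0, "y": 0, "z": 0.7, "wx": 0, "wy": 0, "wz": 0}, {"hand": 75, "x": 0, "y": 0, "z": 0.7, "wx": 0, "wy": 0, "wz": 0}, {"hand": 75, "x": 0, "y": 0, "z": 0.5, "wx": 0, "wy": 0, "wz": 0}, {"hand": 75, "x": 0, "y": 0, "z": 0.4, "wx": 0, "wy": 0, "wz": 0}, {"hand": 75, "x": 0, "y": 0, "z": 0.2, "wx": 0, "wy": 0, "wz": 0}, {"hand": 75, "x": 0, "y": 0, "z": 0, "wx": 0, "wy": 0, "wz": 0}, {"hand": 25, "x": 0, "y": 0, "z": 0, "wx": 0, "wy": 0, "wz": 0}, {"hand": 25, "x": 0, "y": 0, "z": 0, "wx": 0, "wy": 0, "wz": 0}, {"hand": 25, "x": 0, "y": 0, "z": 0, "wx": 0, "wy": 0, "wz": 0}, {"hand": 25, "x": 0, "y": 0, "z": 0, "wx": 0, "wy": 0, "wz": 0}, {"hand": 25, "x": 0, "y": 0, "z": 0, "wx": 0, "wy": 0, "wz": 0}, {"hand": 25, "x": 0, "y": 0, "z": 0, "wx": 0, "wy": 0, "wz": 0}, {"hand": 25, "x": 0, "y": 0, "z": 0, "wx": 0, "wy": 0, "wz": 0}]}}

```text
time_s: 8.75
position: [0.525, 0.2176, 0.063]
tcp_rot: [[-0.001, 1.0, 0.001], [1.0, 0.001, 0.0], [0.0, 0.001, -1.0]]
force: [0.8, -0.4, 1.0]
opening: 0.446
```

Call:
{"name": "move_arm", "arguments": {"moves": [{"hand": 25, "x": 0, "y": 0, "z": 0.1, "wx": 0, "wy": 0, "wz": 0}, {"hand": 25, "x": 0, "y": 0, "z": 0.1, "wx": 0, "wy": 0, "wz": 0}, {"hand": 25, "x": 0, "y": 0, "z": 0.1, "wx": 0, "wy": 0, "wz": 0}, {"hand": 25, "x": 0, "y": 0, "z": 0.1, "wx": 0, "wy": 0, "wz": 0}, {"hand": 25, "x": 0, "y": 0, "z": 0, "wx": 0, "wy": 0, "wz": 0}, {"hand": 25, "x": 0, "y": 0, "z": 0, "wx": 0, "wy": 0, "wz": 0}]}}

```text
time_s: 9.35
position: [0.5251, 0.2176, 0.0539]
tcp_rot: [[-0.001, 1.0, 0.001], [1.0, 0.001, 0.0], [0.0, 0.001, -1.0]]
force: [-1.9, -0.4, 9.7]
opening: 0.445
```

9.7 N after 9 mm, so the knob is at the bottom. Push slightly further and turn clockwise.

Call:
{"name": "move_arm", "arguments": {"moves": [{"hand": 25, "x": 0, "y": 0, "z": 0.06, "wx": 0, "wy": 0, "wz": 0}, {"hand": 25, "x": 0, "y": 0, "z": 0, "wx": 0, "wy": 0, "wz": 5}, {"hand": 25, "x": 0, "y": 0, "z": 0, "wx": 0, "wy": 0, "wz": 6}, {"hand": 25, "x": 0, "y": 0, "z": 0, "wx": 0, "wy": 0, "wz": 6}, {"hand": 25, "x": 0, "y": 0, "z": 0, "wx": 0, "wy": 0, "wz": 6}, {"hand": 25, "x": 0, "y": 0, "z": 0, "wx": 0, "wy": 0, "wz": 6}, {"hand": 25, "x": 0, "y": 0, "z": 0, "wx": 0, "wy": 0, "wz": 6}, {"hand": 25, "x": 0, "y": 0, "z": 0, "wx": 0, "wy": 0, "wz": 6}, {"hand": 25, "x": 0, "y": 0, "z": 0, "wx": 0, "wy": 0, "wz": 6}, {"hand": 25, "x": 0, "y": 0, "z": 0, "wx": 0, "wy": 0, "wz": 6}, {"hand": 25, "x": 0, "y": 0, "z": 0, "wx": 0, "wy": 0, "wz": 0}]}}

```text
time_s: 10.45
position: [0.5245, 0.218, 0.0537]
tcp_rot: [[0.799, 0.601, 0.0], [0.601, -0.799, 0.001], [0.001, -0.0, -1.0]]
force: [-5.3, 0.1, 18.8]
opening: 0.449
```

Run:
```python
from rig import vision,bot
from h import *
print(bot.read_state()["moment"])
c=vision.capture("side"); pickle.dump(c,open(f"pics/side4.pkl","wb"))
cv2.imwrite("pics/k6.png",cv2.resize(cv2.convertScaleAbs(c["image"][190:265,170:250,::-1],alpha=1.8),None,fx=8,fy=8))
```

```text
[-0.03865926  0.83179904 -0.01501528]
```

View pics/k6.png

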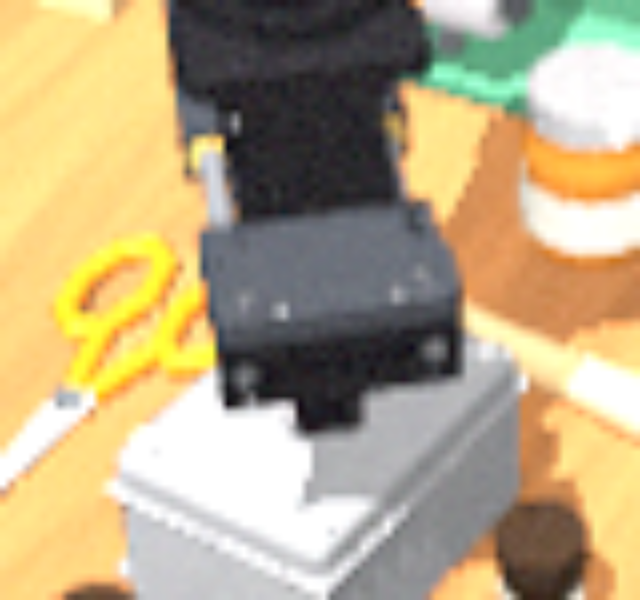

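The picture shows the gripper turned about 53° over the knob, hiding it. Let go and lift to check.

Call:
{"name": "move_arm", "arguments": {"moves": [{"hand": 25, "x": 0, "y": 0, "z": -0.06, "wx": 0, "wy": 0, "wz": 0}, {"hand": 75, "x": 0, "y": 0, "z": 0, "wx": 0, "wy": 0, "wz": 0}, {"hand": 75, "x": 0, "y": 0, "z": 0, "wx": 0, "wy": 0, "wz": 0}, {"hand": 75, "x": 0, "y": 0, "z": 0, "wx": 0, "wy": 0, "wz": 0}, {"hand": 75, "x": 0, "y": 0, "z": 0, "wx": 0, "wy": 0, "wz": 0}, {"hand": 75, "x": 0, "y": 0, "z": 0, "wx": 0, "wy": 0, "wz": 0}, {"hand": 75, "x": 0, "y": 0, "z": -0.5, "wx": 0, "wy": 0, "wz": 0}, {"hand": 75, "x": 0, "y": 0, "z": -0.8, "wx": 0, "wy": 0, "wz": 0}, {"hand": 75, "x": 0, "y": 0, "z": -1, "wx": 0, "wy": 0, "wz": 0}, {"hand": 75, "x": 0, "y": 0, "z": -1, "wx": 0, "wy": 0, "wz": 0}, {"hand": 75, "x": 0, "y": 0, "z": -1, "wx": 0, "wy": 0, "wz": 0}, {"hand": 75, "x": 0, "y": 0, "z": -1, "wx": 0, "wy": 0, "wz": 0}, {"hand": 75, "x": 0, "y": 0, "z": -1, "wx": 0, "wy": 0, "wz": 0}]}}

```text
time_s: 11.8
position: [0.5247, 0.2176, 0.2122]
tcp_rot: [[0.798, 0.602, 0.001], [0.602, -0.798, 0.0], [0.001, 0.0, -1.0]]
force: [-0.2, -0.7, -0.1]
opening: 0.866
```

Run:
```python
from rig import vision,bot
from h import *
c=vision.capture("side"); pickle.dump(c,open(f"pics/side5.pkl","wb"))
f=lambda c:cv2.resize(cv2.convertScaleAbs(c["image"][205:265,180:230,::-1],alpha=1.8),None,fx=8,fy=8)
cv2.imwrite("pics/k7.png",np.hstack([f(load("side1")),f(c)]))
for c in (load("side1"),c):
    P=cloud(c); m=(np.hypot(P[...,0]-.525,P[...,1]-.2175)<.018)&(P[...,2]>.09)&(P[...,2]<.13); print(np.percentile(P[m][:,2],[50,80,90,95]))
```

```text
[0.11532816 0.11687981 0.11791084 0.11848023]
[0.10846878 0.10964737 0.11038203 0.11058669]
```

View pics/k7.png

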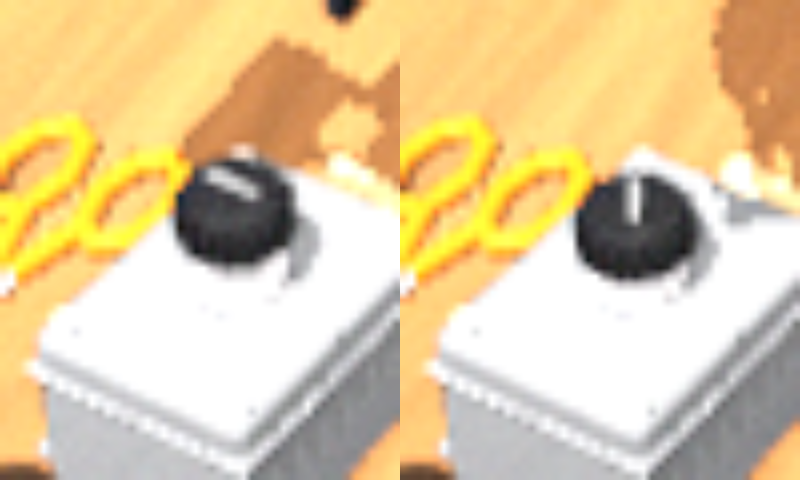

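Locked: the head is 7 mm lower (0.1175 → 0.1105) and its white mark has turned from slanting to upright in the picture. Now to the tensioner pad: raise, turn back and shut the fingers.

Call:
{"name": "move_arm", "arguments": {"moves": [{"hand": 0, "x": 0, "y": 0, "z": -1, "wx": 0, "wy": 0, "wz": -8}, {"hand": 0, "x": 0, "y": 0, "z": -1, "wx": 0, "wy": 0, "wz": -8}, {"hand": 0, "x": 0, "y": 0, "z": -1, "wx": 0, "wy": 0, "wz": -8}, {"hand": 0, "x": 0, "y": 0, "z": 0, "wx": 0, "wy": 0, "wz": -8}, {"hand": 0, "x": 0, "y": 0, "z": 0, "wx": 0, "wy": 0, "wz": -8}, {"hand": 0, "x": 0, "y": 0, "z": 0, "wx": 0, "wy": 0, "wz": -8}, {"hand": 0, "x": 0, "y": 0, "z": 0, "wx": 0, "wy": 0, "wz": -5}, {"hand": 0, "x": -1, "y": 0.5, "z": 0, "wx": 0, "wy": 0, "wz": 0}, {"hand": 0, "x": -1, "y": 0.5, "z": 0, "wx": 0, "wy": 0, "wz": 0}, {"hand": 0, "x": -1, "y": 0.5, "z": 0, "wx": 0, "wy": 0, "wz": 0}, {"hand": 0, "x": -1, "y": 0.4, "z": 0, "wx": 0, "wy": 0, "wz": 0}, {"hand": 0, "x": -1, "y": 0, "z": 0, "wx": 0, "wy": 0, "wz": 0}, {"hand": 0, "x": -1, "y": 0, "z": 0, "wx": 0, "wy": 0, "wz": 0}, {"hand": 0, "x": -1, "y": 0, "z": 0, "wx": 0, "wy": 0, "wz": 0}, {"hand": 0, "x": -1, "y": 0, "z": 0, "wx": 0, "wy": 0, "wz": 0}, {"hand": 0, "x": -1, "y": 0, "z": 0, "wx": 0, "wy": 0, "wz": 0}, {"hand": 0, "x": -1, "y": 0, "z": 0, "wx": 0, "wy": 0, "wz": 0}, {"hand": 0, "x": -1, "y": 0, "z": 0, "wx": 0, "wy": 0, "wz": 0}, {"hand": 0, "x": -1, "y": 0, "z": 0, "wx": 0, "wy": 0, "wz": 0}, {"hand": 0, "x": -1, "y": 0, "z": 0, "wx": 0, "wy": 0, "wz": 0}]}}

```text
time_s: 13.85
position: [0.5723, -0.1084, 0.2858]
tcp_rot: [[-0.001, 1.0, 0.001], [1.0, 0.001, -0.0], [-0.0, 0.001, -1.0]]
force: [0.2, 0.3, 0.5]
opening: 0.002
```

Call:
{"name": "move_arm", "arguments": {"moves": [{"hand": 0, "x": -1, "y": 0, "z": 0, "wx": 0, "wy": 0, "wz": 0}, {"hand": 0, "x": -1, "y": 0, "z": 0, "wx": 0, "wy": 0, "wz": 0}, {"hand": 0, "x": -1, "y": 0, "z": 0, "wx": 0, "wy": 0, "wz": 0}, {"hand": 0, "x": -1, "y": 0, "z": 0, "wx": 0, "wy": 0, "wz": 0}, {"hand": 0, "x": -1, "y": 0, "z": 0, "wx": 0, "wy": 0, "wz": 0}, {"hand": 0, "x": -1, "y": 0, "z": 0, "wx": 0, "wy": 0, "wz": 0}, {"hand": 0, "x": -1, "y": 0, "z": 0, "wx": 0, "wy": 0, "wz": 0}, {"hand": 0, "x": -0.6, "y": 0, "z": 0, "wx": 0, "wy": 0, "wz": 0}, {"hand": 0, "x": 0, "y": 0, "z": 0.8, "wx": 0, "wy": 0, "wz": 0}, {"hand": 0, "x": 0, "y": 0, "z": 0.8, "wx": 0, "wy": 0, "wz": 0}, {"hand": 0, "x": 0, "y": 0, "z": 0, "wx": 0, "wy": 0, "wz": 0}, {"hand": 0, "x": 0, "y": 0, "z": 0, "wx": 0, "wy": 0, "wz": 0}]}}

```text
time_s: 15.05
position: [0.5727, -0.297, 0.2455]
tcp_rot: [[-0.001, 1.0, -0.0], [1.0, 0.001, 0.001], [0.001, -0.0, -1.0]]
force: [0.8, -0.4, 0.5]
opening: 0.004
```

Run:
```python
from rig import vision,bot
from h import *
s=bot.read_state();print(s["opening"],s["joint_positions"].round(1))
ims=[]
for n,u,v in (("side",225,70),("top",365,90)):
    c=vision.capture(n); pickle.dump(c,open(f"pics/{n}6.pkl","wb")); ims.append(cv2.resize(cv2.convertScaleAbs(c["image"][v:v+80,u:u+65,::-1],alpha=1.6),None,fx=6,fy=6))
cv2.imwrite("pics/p1.png",np.hstack(ims))
```

```text
0.004341293936591081 [-37.3  29.   75.5   0.   75.6 -37.4]
```

View pics/p1.png

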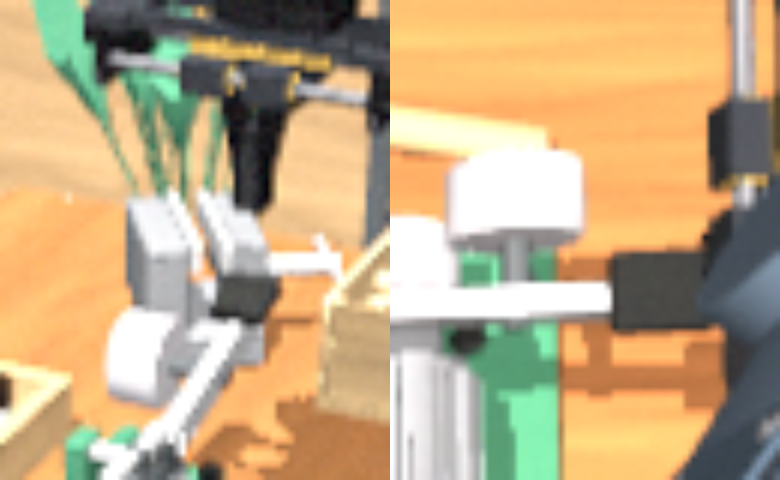

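The side crop shows the shut fingers (tip at 252,205) directly above the pad (247,293). Press down in steps.

Call:
{"name": "move_arm", "arguments": {"moves": [{"hand": 0, "x": 0, "y": 0, "z": 0.6, "wx": 0, "wy": 0, "wz": 0}, {"hand": 0, "x": 0, "y": 0, "z": 0.6, "wx": 0, "wy": 0, "wz": 0}, {"hand": 0, "x": -0.1, "y": 0, "z": 0.4, "wx": 0, "wy": 0, "wz": 0}, {"hand": 0, "x": 0, "y": 0, "z": 0.3, "wx": 0, "wy": 0, "wz": 0}, {"hand": 0, "x": 0, "y": 0, "z": 0.3, "wx": 0, "wy": 0, "wz": 0}, {"hand": 0, "x": -0.1, "y": 0, "z": 0.3, "wx": 0, "wy": 0, "wz": 0}, {"hand": 0, "x": 0, "y": 0, "z": 0, "wx": 0, "wy": 0, "wz": 0}, {"hand": 0, "x": 0, "y": 0, "z": 0, "wx": 0, "wy": 0, "wz": 0}]}}

```text
time_s: 15.95
position: [0.5733, -0.3043, 0.1851]
tcp_rot: [[-0.001, 1.0, 0.002], [1.0, 0.001, -0.004], [-0.004, 0.002, -1.0]]
force: [-2.8, -0.3, 6.5]
opening: 0.001
```

Run:
```python
from rig import vision,bot
from h import *
ims=[]
for n,u,v in (("side",225,70),("top",365,90)):
    c=vision.capture(n); pickle.dump(c,open(f"pics/{n}7.pkl","wb")); ims.append(cv2.resize(cv2.convertScaleAbs(c["image"][v:v+80,u:u+65,::-1],alpha=1.6),None,fx=6,fy=6))
cv2.imwrite("pics/p2.png",np.hstack(ims))
```

```text
(no output)
```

View pics/p2.png

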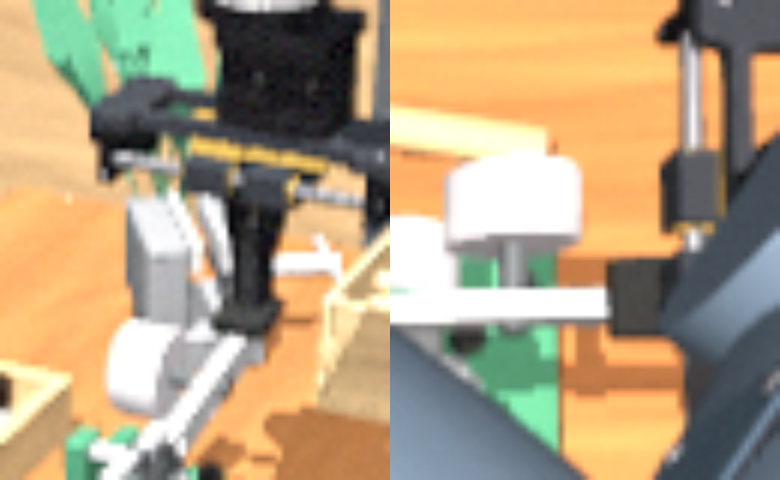

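The fingers press the pad at crop (247,318), the wheel moves down with the arm, and the force is 6.5 N. Continue.

Call:
{"name": "move_arm", "arguments": {"moves": [{"hand": 0, "x": -0.06, "y": 0, "z": 0.3, "wx": 0, "wy": 0, "wz": 0}, {"hand": 0, "x": 0, "y": 0, "z": 0.3, "wx": 0, "wy": 0, "wz": 0}, {"hand": 0, "x": -0.06, "y": 0, "z": 0.3, "wx": 0, "wy": 0, "wz": 0}, {"hand": 0, "x": 0, "y": 0, "z": 0.3, "wx": 0, "wy": 0, "wz": 0}, {"hand": 0, "x": 0, "y": 0, "z": 0.3, "wx": 0, "wy": 0, "wz": 0}, {"hand": 0, "x": 0, "y": 0, "z": 0.3, "wx": 0, "wy": 0, "wz": 0}, {"hand": 0, "x": 0, "y": 0, "z": 0.2, "wx": 0, "wy": 0, "wz": 0}, {"hand": 0, "x": 0, "y": 0, "z": 0, "wx": 0, "wy": 0, "wz": 0}, {"hand": 0, "x": 0, "y": 0, "z": 0, "wx": 0, "wy": 0, "wz": 0}]}}

```text
time_s: 16.95
position: [0.5735, -0.3112, 0.137]
tcp_rot: [[-0.002, 1.0, 0.003], [1.0, 0.002, -0.011], [-0.011, 0.003, -1.0]]
force: [-5.5, -6.0, 12.3]
opening: 0.007
```

Call:
{"name": "move_arm", "arguments": {"moves": [{"hand": 0, "x": 0.05, "y": 0, "z": 0.15, "wx": 0, "wy": 0, "wz": 0}, {"hand": 0, "x": 0.05, "y": 0, "z": 0.15, "wx": 0, "wy": 0, "wz": 0}, {"hand": 0, "x": 0, "y": 0, "z": 0.1, "wx": 0, "wy": 0, "wz": 0}, {"hand": 0, "x": 0, "y": 0, "z": 0, "wx": 0, "wy": 0, "wz": 0}, {"hand": 0, "x": 0, "y": 0, "z": 0, "wx": 0, "wy": 0, "wz": 0}]}}

```text
time_s: 17.45
position: [0.5736, -0.311, 0.1277]
tcp_rot: [[-0.002, 1.0, 0.004], [1.0, 0.002, -0.015], [-0.015, 0.004, -1.0]]
force: [-6.5, -11.4, 13.9]
opening: 0.008
```

Run:
```python
from rig import vision,bot
from h import *
print(bot.read_state()["force"],bot.read_state()["position"])
ims=[]
for n,u,v in (("side",215,80),("top",330,90)):
    c=vision.capture(n); pickle.dump(c,open(f"pics/{n}8.pkl","wb")); ims.append(cv2.resize(cv2.convertScaleAbs(c["image"][v:v+80,u:u+65,::-1],alpha=1.6),None,fx=6,fy=6))
cv2.imwrite("pics/p3.png",np.hstack(ims))
```

```text
[ -6.49789056 -11.43726282  13.87178678] [ 0.57363058 -0.31095765  0.12766729]
```

View pics/p3.png

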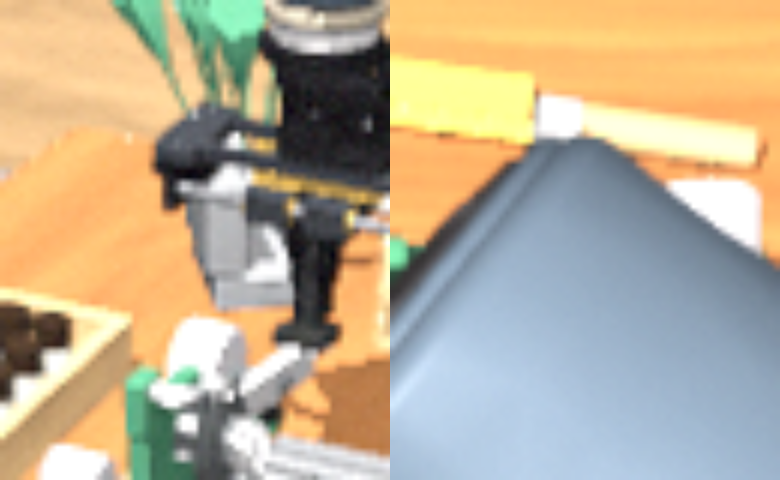

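Call:
{"name": "move_arm", "arguments": {"moves": [{"hand": 0, "x": -0.1, "y": 0, "z": 0.1, "wx": 0, "wy": 0, "wz": 0}, {"hand": 0, "x": -0.1, "y": 0, "z": 0.1, "wx": 0, "wy": 0, "wz": 0}, {"hand": 0, "x": 0, "y": 0, "z": 0.08, "wx": 0, "wy": 0, "wz": 0}, {"hand": 0, "x": 0, "y": 0, "z": 0, "wx": 0, "wy": 0, "wz": 0}, {"hand": 0, "x": 0, "y": 0, "z": 0, "wx": 0, "wy": 0, "wz": 0}]}}

```text
time_s: 18.05
position: [0.5736, -0.3108, 0.1229]
tcp_rot: [[-0.002, 1.0, 0.004], [1.0, 0.002, -0.007], [-0.007, 0.004, -1.0]]
force: [-8.6, 0.7, 26.5]
opening: 0.004
```

The force rose to 26.5 N with the motion blocked, so the arm is on the stop. Check angle, pawl, knob and bystanders.

Run:
```python
from rig import vision,bot
from h import *
print(bot.read_state()["force"],bot.read_state()["position"])
c=vision.capture("side"); pickle.dump(c,open(f"pics/side9.pkl","wb"))
a=load("side0")
f=lambda c:cv2.resize(cv2.convertScaleAbs(c["image"][95:185,215:280,::-1],alpha=1.6),None,fx=6,fy=6,interpolation=cv2.INTER_CUBIC)
cv2.imwrite("pics/p4.png",np.hstack([f(a),f(c)]))
cv2.imwrite("pics/p5.png",cv2.resize(c["image"][...,::-1],(800,600)))
P=cloud(c)
for lab,cc in(("0",a),("9",c)):
    P=cloud(cc); print(lab)
    for y in np.arange(-.33,-.08,.015):
        m=(abs(P[...,0]-.572)<.014)&(abs(P[...,1]-y)<.006)&(P[...,2]>.05)&(P[...,2]<.24); z=P[m][:,2]
        print(f"{y:.3f}",len(z),np.percentile(z,[10,50,90]).round(3) if len(z) else "")
```

```text
[-8.64361588  0.68619626 26.49869468] [ 0.57362805 -0.31083627  0.12289524]
0
-0.330 0 
-0.315 0 
-0.300 20 [0.221 0.223 0.225]
-0.285 23 [0.194 0.219 0.222]
-0.270 34 [0.19  0.209 0.217]
-0.255 11 [0.192 0.202 0.204]
-0.240 34 [0.117 0.184 0.199]
-0.225 15 [0.14  0.192 0.198]
-0.210 16 [0.115 0.185 0.196]
-0.195 19 [0.113 0.187 0.191]
-0.180 34 [0.094 0.101 0.188]
-0.165 76 [0.053 0.074 0.094]
-0.150 31 [0.06  0.091 0.127]
-0.135 32 [0.061 0.092 0.13 ]
-0.120 54 [0.078 0.152 0.179]
-0.105 101 [0.055 0.098 0.174]
-0.090 73 [0.119 0.176 0.211]
9
-0.330 0 
-0.315 17 [0.147 0.17  0.199]
-0.300 96 [0.155 0.182 0.207]
-0.285 32 [0.13  0.149 0.155]
-0.270 36 [0.143 0.229 0.238]
-0.255 9 [0.131 0.148 0.15 ]
-0.240 23 [0.116 0.133 0.151]
-0.225 10 [0.131 0.148 0.156]
-0.210 11 [0.118 0.152 0.159]
-0.195 11 [0.107 0.151 0.162]
-0.180 20 [0.092 0.099 0.104]
-0.165 73 [0.057 0.074 0.094]
-0.150 34 [0.059 0.091 0.187]
-0.135 33 [0.064 0.102 0.177]
-0.120 60 [0.077 0.154 0.177]
-0.105 91 [0.057 0.104 0.178]
-0.090 66 [0.119 0.169 0.21 ]
```

View pics/p4.png

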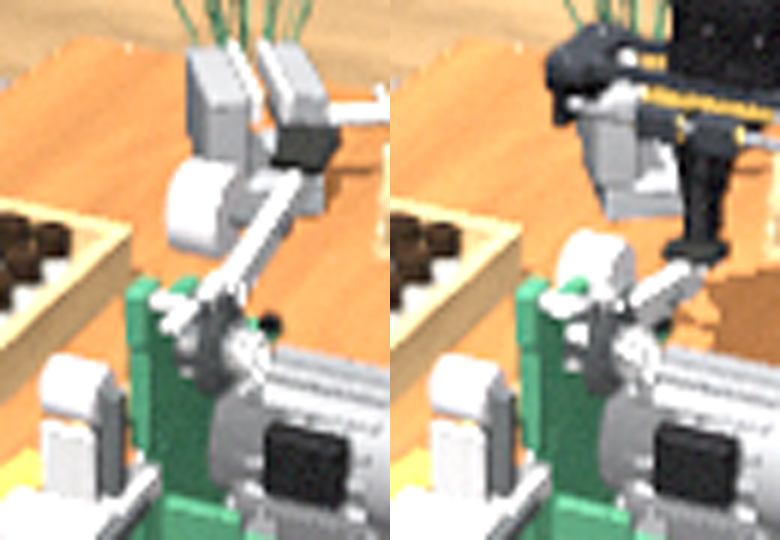

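View pics/p5.png

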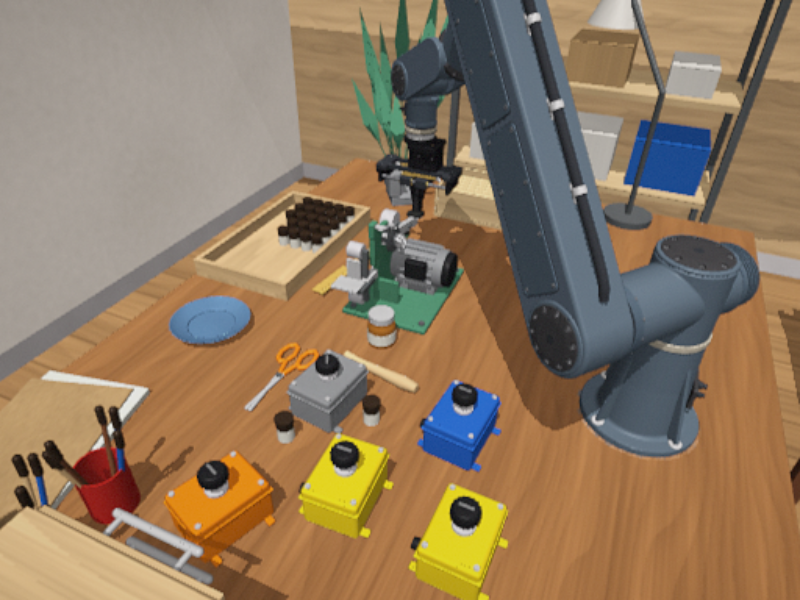

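The bar slope went from +0.22 to −0.20, so the arm is at its stop. The knob is still down and the bystanders sit at the same pixels. Check it holds steady, then hand in.

Call:
{"name": "move_arm", "arguments": {"moves": [{"hand": 0, "x": 0, "y": 0, "z": 0.02, "wx": 0, "wy": 0, "wz": 0}, {"hand": 0, "x": 0, "y": 0, "z": 0, "wx": 0, "wy": 0, "wz": 0}, {"hand": 0, "x": 0, "y": 0, "z": 0, "wx": 0, "wy": 0, "wz": 0}, {"hand": 0, "x": 0, "y": 0, "z": 0, "wx": 0, "wy": 0, "wz": 0}, {"hand": 0, "x": 0, "y": 0, "z": 0, "wx": 0, "wy": 0, "wz": 0}]}}

```text
time_s: 18.6
position: [0.5736, -0.3108, 0.1228]
tcp_rot: [[-0.002, 1.0, 0.004], [1.0, 0.002, -0.007], [-0.007, 0.004, -1.0]]
force: [-8.5, -0.2, 27.9]
opening: 0.004
```

```bash
python3 -c "
from rig import order,bot
order.hand_in(); s=bot.read_state(); print(s['time_s'],s['position'],s['force'])"
```

```text
the job is handed in; nothing more can be done
the job is handed in; nothing more can be done
```

The grinder is locked off at the grey stop box, and the robot is holding the tensioner arm down at its stop. I handed the job in after about 18.6 s. `hand_in` gives no verdict, so I don't know how it was judged.

- **Stop knob:** I pressed it down about 9 mm (9.7 N), turned it about 53° clockwise and let go. Afterwards its head sat about 7 mm lower and its mark had turned, so it is locked. It was still down in the last picture.
- **Tensioner arm:** I pushed it down by its pad until it would go no further. The bar's slope went from about +0.22 to −0.20 rad, a travel of about 0.42, and the push was steady at about 28 N. I didn't see the catch pawl clearly; I take it to have dropped in because the arm went well past 0.30 rad.
- **Other things on the bench:** in the last side picture they looked to be in the same places as at the start.

**One disagreement:** the finger tips are about 28 mm higher than the reported tool position. Because of this my first grip landed lightly on top of the knob (about 5 N). I backed off, measured the tips with the camera and used that offset from then on.

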